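# Start the dust extractor at its guarded switch

## Task

Switch on the dust extractor: with the outside of the fingers, lift the red hinged cover by pushing up under its front lip, and while the hand keeps it up push the toggle beneath all the way over to the back, its on position; then draw out and let the cover drop shut over it. Grip nothing and force nothing, leave the blue-covered switch off and shut, and do not disturb the loose things on the bench.

Things in the scene. Friction and masses are not known exactly. Their poses are not given: they have to be found in the camera images.
- red_box: grey starter box with the red cover (dust extractor), screwed to the bench: 112x112 mm, dark flat top 70 mm above the table (two thin feet stick out 27 mm at its left and right). Origin at the centre of its underside; its x axis points from its front face (over which the red cover juts out, towards the robot) to its back, z up
- red_hinge (a point): middle of the hinge line of the red cover, along the box's y axis, 14 mm in front of the box's centre and 71 mm above the table
- red_cover (a joint): angle of the see-through red cover about its hinge, rad: 0 shut, grows as its front is lifted, stops at 1.2; about 60 g, most of it in the lip, nearly frictionless, falls shut by itself from any angle. Shut, it is a hood, open below and behind: 57 mm long from the hinge forward, 80 mm wide (74 inside), 44 mm tall, walls 3 mm; its foot is level with the hinge, and its front overhangs the box's front face
- red_lip (a point): middle of the front edge of the red lip: a rim 80 mm wide, 4 mm thick, 5 mm proud, along the foot of the cover's front wall; 62 mm in front of the hinge and 73 mm above the table when shut, 20 mm ahead of the box's front face, with free air below it down to the table. To open the cover, push up under this lip with tilted fingers, their tips pointing down and away from the robot
- red_toggle (a joint): angle of the metal toggle under the red cover, rad: 0 off (leaning 0.4 rad to the front, towards the lip), 0.8 on (leaning 0.4 rad to the back, towards the hinge). Past its centre (0.4) it tips over to the end by itself, either way, and stays there; less than 1 N at the tip flips it. Its pivot is on the box's top, 24 mm in front of the hinge
- red_toggle_tip (a point): upper end of the toggle under the red cover: an 8 mm thick round bat, 32 mm from its pivot (its tip is about 30 mm above the box top)
- blue_box: grey starter box with the blue cover (air compressor), screwed to the bench: 112x112 mm, dark flat top 70 mm above the table (two thin feet stick out 27 mm at its left and right). Origin at the centre of its underside; its x axis points from its front face (over which the blue cover juts out, towards the robot) to its back, z up
- blue_hinge (a point): middle of the hinge line of the blue cover, along the box's y axis, 14 mm in front of the box's centre and 71 mm above the table
- blue_cover (a joint): angle of the see-through blue cover about its hinge, rad: 0 shut, grows as its front is lifted, stops at 1.2; about 60 g, most of it in the lip, nearly frictionless, falls shut by itself from any angle. Shut, it is a hood, open below and behind: 57 mm long from the hinge forward, 80 mm wide (74 inside), 44 mm tall, walls 3 mm; its foot is level with the hinge, and its front overhangs the box's front face
- blue_lip (a point): middle of the front edge of the blue lip: a rim 80 mm wide, 4 mm thick, 5 mm proud, along the foot of the cover's front wall; 62 mm in front of the hinge and 73 mm above the table when shut, 20 mm ahead of the box's front face, with free air below it down to the table. To open the cover, push up under this lip with tilted fingers, their tips pointing down and away from the robot
- blue_toggle (a joint): angle of the metal toggle under the blue cover, rad: 0 off (leaning 0.4 rad to the front, towards the lip), 0.8 on (leaning 0.4 rad to the back, towards the hinge). Past its centre (0.4) it tips over to the end by itself, either way, and stays there; less than 1 N at the tip flips it. Its pivot is on the box's top, 24 mm in front of the hinge
- blue_toggle_tip (a point): upper end of the toggle under the blue cover: an 8 mm thick round bat, 32 mm from its pivot (its tip is about 30 mm above the box top)
- battery: black and red battery pack, 68x112x55 mm, loose bystander to be left alone; origin at the centre of its underside
- tape_measure: yellow and black tape measure, 44x83x66 mm, loose bystander to be left alone; origin at the centre of its underside
- pliers: pliers with red handles, 50x167x16 mm, loose bystander to be left alone; origin at the centre of its underside
- marker: grey marker lying down, 13x134x13 mm, loose bystander to be left alone; origin at the centre of its underside
- masktape: roll of cream masking tape lying flat, 98x98x24 mm, loose bystander to be left alone; origin at the centre of its underside
- bolt: steel bolt lying down, 17x48x19 mm, loose bystander to be left alone; origin at the centre of its underside

How it is judged:
By the outcome, as a careful person would: the job done as asked, in the order asked, and still so for the second after the job is handed in, with the robot touching nothing.
It also fails if it takes over 40 s, if anything falls off the work surface, if the arm or the gripper's body presses on something with over 40 N, if the wrist force passes 120 N, or if a joint passes its speed limit or range.

## Robot

A 7-joint arm with a two-finger parallel gripper is mounted at the origin on a cart in front of the work surface, level with it; the furniture and walls round the work are solid. World frame = base frame: x ahead of the robot, y to its left, z up, the work surface at z = 0. Lengths are in m, angles in rad, forces in N, time in s.
With the tool pointing down it reaches from about 0.425 to 0.875 m from the base axis. Payload 4.7 kg.
Tool frame: the origin (TCP) lies at the very end of the fingers, on their centre line; the grasp point (between the pads) lies 19 mm behind it; z points along the fingers, y is the line along which they close (so a half turn about z gives the same grasp; the last joint's range is limited). The gripper opens to 85 mm and grips with 20 to 120 N. Pads are 22 mm wide; open, the fingers measure 114 mm over their backs; the gripper's body (76 mm by 85 mm) begins 54 mm behind the grasp point. The pads swing forward as they close: fully open they stand 13 mm farther back than shut.
Start: joints at [1.179, 0.321, -0.07, 1.45, 0.023, 1.371, -0.057], TCP at [0.257, -0.597, 0.231] pointing down, gripper open.
Joint ranges: [-2.86, 2.86], [-0.3, 2.09], [-1.38, 1.24], [0.06, 2.45], [-1.56, 4.7], [0.09, 2.05], [-2.69, 2.69]. Speed limits (rad/s): [2.57, 2.57, 3.14, 3.14, 3.14, 3.14, 3.14].

## Interface

Orientations are given as a unit quaternion [w, x, y, z].
In Python, from workcell import robot, eyes gives the robot as it stands.
- The arm moves only by the tool jog_arm, never from a script. Its argument "rows" is a list of rows, each a list of 7 numbers: the shift along the tool's x, y, z in cm, then the turn, a rotation vector about the tool's x, y, z in degrees, then the finger opening in cm, from 0 to 8.54. In form: [[dx, dy, dz, wx, wy, wz, hand], ...]. A call has 1 to 12 rows; each row shifts and turns the commanded pose from where the row before left it, along the tool's axes as they then stand; what a row does not reach is not made up. A row lasts 1/12 s, in which the tool goes at most 41.7 mm and 7.16 degrees, less where a joint would pass 70% of its speed; a pose out of reach is approached as far as the arm can. A call is refused whole if a number of a shift passes 4.17 or a number of a turn 7.16, either way. A call with a gripper value outside its range is refused whole. The fingers move at their own pace and stop on an object; "newtons" is the grip in N (left out, the last holds). Time passes only in rows, so rows that do not move let the fingers close. It gives the time, the measured TCP pose, the force, the opening and the grip force at its end, in the units of the state.
- robot.get_obs(): the state, without advancing time (a new reading comes with each control period).
- eyes.get_image(name): name is "scene" or "top" or "wrist"; returns the picture (420x560x3 uint8, red, green, blue); there is no depth.
- eyes.calibration(name): a dict with "fx", "fy", "cx", "cy" (pixels), "cam_to_world" (4x4, takes a point from camera to world coordinates). Camera axes: x right, y up, looking along -z (the intrinsics and any distortion apply to the point x, -y, -z); pixel columns grow to the right and rows downward; lengths in m; the calibration is good to about 2 mm. A picture is of the moment at which its call begins: read the wrist's pose just before it. calibration takes no time and is no camera call; for the wrist camera it gives the pose at the moment of the call.
- robot.finish_job(): hands the job in; it is judged then, once.
The state is a dict: "clock": time; "qpos": joint angles; "joint_velocities": joint speeds; "tau": joint torques, N m; "tcp_pos": TCP position; "orientation": TCP orientation; "contact_force": force on the tool from outside, world axes, zero at the start; "wrist_torque": the same for the moment, N m; "width": finger opening in m; "grasp_force": force on a finger pad.
Only numpy, scipy, OpenCV 4.12 (cv2) and the standard library are available. Lean on these libraries where they do the work, as an engineer would, in place of code of your own. Each camera call takes 0.05 s, during which the arm holds its last target. There are 200 camera calls.

## Working session

There is one attempt and no reset: what is moved stays moved. The work goes in short steps, Python scripts to look and compute and a tool call to move; the robot and the scene stay as the last step left them, time stands still between calls to the robot, and variables do not carry over. Pictures are saved under pics/ and viewed, at most 10 in all, crops included, and the job is handed in when it is done.

Besides the shell and the picture viewer there is one more tool, called after "Call:" by a JSON object that holds its "op" and its "data", one argument or row to a line. jog_arm: Moves the arm, as the interface text tells. Its arguments: {"type":"object","properties":{"rows":{"type":"array"},"newtons":{"type":"number"}},"required":["rows"]}

```bash
mkdir -p pics; python3 - <<'E'
from workcell import robot, eyes
import cv2,json
for n in("top","scene"):
    cv2.imwrite(f"pics/{n}0.png",eyes.get_image(n)[:,:,::-1])
    c=eyes.calibration(n);print(n,{k:(v.round(4).tolist() if hasattr(v,'round') and hasattr(v,'tolist') else v) for k,v in c.items()})
print(robot.get_obs())
E
```

```text
top {'fx': 381.9784821974992, 'fy': 381.9784821974992, 'cx': 279.99829020768493, 'cy': 213.57339544863808, 'cam_to_world': [[-0.0213, 0.9969, -0.0753, 0.4961], [-0.9996, -0.0197, 0.0219, 0.0029], [0.0204, 0.0758, 0.9969, 1.3506], [0.0, 0.0, 0.0, 1.0]]}
scene {'fx': 406.5823731687942, 'fy': 406.5823731687942, 'cx': 272.6461149190797, 'cy': 204.430672035396, 'cam_to_world': [[-0.8529, 0.2252, -0.4711, 0.0829], [-0.5219, -0.393, 0.7571, 0.8081], [-0.0146, 0.8915, 0.4527, 0.5858], [0.0, 0.0, 0.0, 1.0]]}
{'clock': 0.1, 'qpos': array([ 1.1791017 ,  0.3217411 , -0.07007405,  1.45153437,  0.02258258,
        1.37082393, -0.05687534]), 'joint_velocities': array([-0.0009267 , -0.00185086,  0.00195852, -0.00206228,  0.00077802,
       -0.00022649, -0.00011766]), 'tau': array([-1.00166471e-04, -4.94880581e+01, -3.84117365e-01, -3.15210271e+01,
        1.30480353e-02,  7.53035856e-03, -2.52345302e-06]), 'tcp_pos': array([ 0.25635224, -0.59678976,  0.23034719]), 'orientation': array([-8.33508776e-04,  9.79482617e-01,  2.01526830e-01, -2.12396012e-04]), 'contact_force': array([ 0.10161378, -0.79177461, -0.06956892]), 'wrist_torque': array([ 0.01599925, -0.02226262, -0.00755709]), 'grasp_force': 0.0, 'width': 0.08528217232712289}
```

View pics/top0.png

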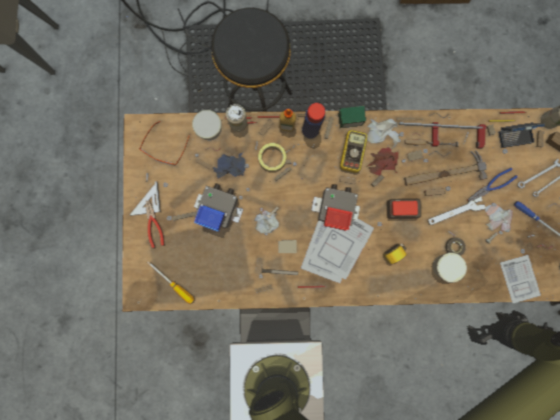

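View pics/scene0.png

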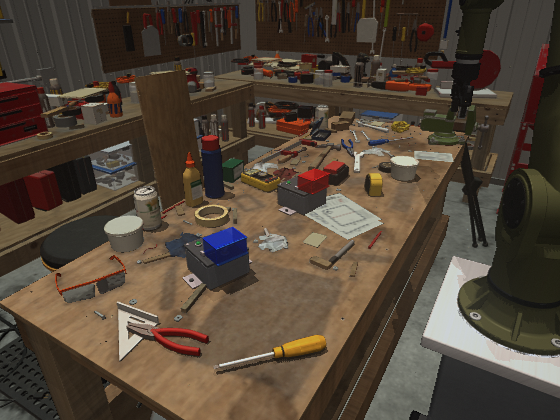

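The top view shows the red box at about (338,205) with its cover at (338,218). The blue box is at (217,207), the battery at (404,209) and the tape measure at (396,254). I'll zoom in on the red box.

```bash
python3 - <<'E'
import cv2
im=cv2.imread("pics/top0.png")[170:270,290:420]
cv2.imwrite("pics/c1.png",cv2.resize(im,None,fx=6,fy=6,interpolation=cv2.INTER_CUBIC))
E
```

```text
(no output)
```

View pics/c1.png

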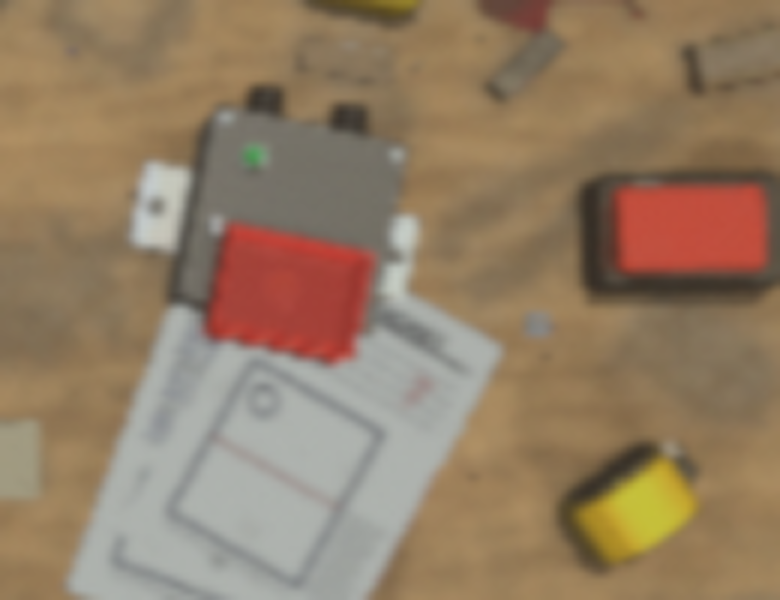

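```bash
cat > h.py <<'E'
import numpy as np, cv2
from scipy.spatial.transform import Rotation as Rn
from scipy.optimize import least_squares
def proj(c,P):
    T=np.linalg.inv(np.array(c["cam_to_world"])); p=np.asarray(P)@T[:3,:3].T+T[:3,3]
    return np.c_[c["cx"]+c["fx"]*p[:,0]/-p[:,2], c["cy"]-c["fy"]*p[:,1]/-p[:,2]]
def toworld(b,P):
    P=np.asarray(P,float); return P@Rn.from_euler("z",b[2]).as_matrix().T+[b[0],b[1],0]
def fit(obs,b0):   # obs: list of (calib, local pts, pixels)
    f=lambda b:np.concatenate([(proj(c,toworld(b,L))-px).ravel() for c,L,px in obs])
    return least_squares(f,b0,loss="soft_l1")
def plan(b,phi,corner,half=.011):
    """corner = upper front finger corner (x,z) in box x rel. hinge / height rel. hinge; prints tool-frame delta"""
    from workcell import robot
    o=robot.get_obs(); q=o["orientation"]; R=Rn.from_quat(np.r_[q[1:],q[0]])
    Rb=Rn.from_euler("z",b[2]).as_matrix(); s,c=np.sin(phi),np.cos(phi)
    Rt=Rn.from_matrix(Rb@np.array([[s,0,c],[0,-1,0],[c,0,-s]]))
    n=np.array([s,0,c]); t=toworld(b,[np.r_[-.014+corner[0],0,.071+corner[1]]-half*n])[0]
    rv=(R.inv()*Rt).as_rotvec(degrees=True)
    print("target",t.round(4),"now",o["tcp_pos"].round(4),"d tool cm",(R.inv().apply(t-o["tcp_pos"])*100).round(2),
      "in target axes",(Rt.inv().apply(t-o["tcp_pos"])*100).round(2),"rotvec",rv.round(2),"F",o["contact_force"].round(2),"t",o["clock"])
E
python3 - <<'E'
from h import *
from workcell import eyes
c=eyes.calibration("top")
L=[[.056,.056,.07],[.056,-.056,.07],[-.014,.04,.115],[-.014,-.04,.115],[-.076,.04,.073],[-.076,-.04,.073]]
px=np.array([[215,108],[405,148],[228,225],[375,255],[207,338],[352,362]])/6+[290,170]
r=fit([(c,L,px)],[.5,-.15,-.2]);print(r.x,r.fun.reshape(-1,2).round(1))
plan(r.x,np.pi/4,(-.15,.10))
E
```

```text
[ 0.61153004 -0.22555818 -0.19274082] [[-0.3 -0.1]
 [ 0.5 -1.1]
 [ 0.8  0.2]
 [ 0.5 -0.6]
 [-0.5  0.7]
 [-1.2  0.8]]
target [ 0.4429 -0.1927  0.1632] now [ 0.2564 -0.5968  0.2303] d tool cm [ 33.1  -29.75   6.76] in target axes [  2.73 -43.24  12.22] rotvec [-13.55  43.65  32.46] F [ 0.1  -0.79 -0.07] t 0.1
```

Call:
{"op": "jog_arm", "data": {
  "rows": [
    [2.5, -2.2, 0, 0, 0, 0, 0],
    [2.5, -2.2, 0, 0, 0, 0, 0],
    [2.5, -2.2, 0, 0, 0, 0, 0],
    [2.5, -2.2, 0, 0, 0, 0, 0],
    [2.5, -2.2, 0, 0, 0, 0, 0],
    [2.5, -2.2, 0, 0, 0, 0, 0],
    [2.5, -2.2, 0, 0, 0, 0, 0],
    [2.5, -2.2, 0, 0, 0, 0, 0],
    [2.5, -2.2, 0, 0, 0, 0, 0],
    [2.5, -2.2, 0, 0, 0, 0, 0],
    [2.5, -2.2, 0, 0, 0, 0, 0],
    [2.5, -2.2, 0, 0, 0, 0, 0]
  ]
}}

```text
clock: 1.1
tcp_pos: [0.4281, -0.2346, 0.231]
orientation: [-0.0, 0.979, 0.201, -0.0]
contact_force: [0.8, 0.1, -0.8]
width: -0.0003
grasp_force: 0.0
```

```bash
python3 -c "
from h import *
plan([.6115,-.2256,-.193],np.pi/4,(-.15,.10))"
```

```text
target [ 0.4429 -0.1927  0.1632] now [ 0.4281 -0.2346  0.231 ] d tool cm [ 3.02 -3.27  6.78] in target axes [-4.34 -4.4   5.25] rotvec [-13.46  43.65  32.5 ] F [ 0.82  0.13 -0.76] t 1.1
```

Call:
{"op": "jog_arm", "data": {
  "rows": [
    [0, 0, 0, -1.35, 4.37, 3.25, 0],
    [0, 0, 0, -1.35, 4.37, 3.25, 0],
    [0, 0, 0, -1.35, 4.37, 3.25, 0],
    [0, 0, 0, -1.35, 4.37, 3.25, 0],
    [0, 0, 0, -1.35, 4.37, 3.25, 0],
    [0, 0, 0, -1.35, 4.37, 3.25, 0],
    [0, 0, 0, -1.35, 4.37, 3.25, 0],
    [0, 0, 0, -1.35, 4.37, 3.25, 0],
    [0, 0, 0, -1.35, 4.37, 3.25, 0],
    [0, 0, 0, -1.35, 4.37, 3.25, 0],
    [0, 0, 0, 0, 0, 0, 0]
  ]
}}

```text
clock: 2.02
tcp_pos: [0.4629, -0.2715, 0.2059]
orientation: [0.02, 0.924, -0.088, 0.371]
contact_force: [0.2, 0.5, -1.0]
width: -0.0001
grasp_force: 0.0
```

```bash
python3 -c "
from h import *
from workcell import robot,eyes
plan([.6115,-.2256,-.193],np.pi/4,(-.15,.10))
print(robot.get_obs()['qpos'].round(2))
c=eyes.calibration('wrist');im=eyes.get_image('wrist');cv2.imwrite('pics/w1.png',im[:,:,::-1]);print(c['cam_to_world'].round(3))
"
```

```text
target [ 0.4429 -0.1927  0.1632] now [ 0.4629 -0.2715  0.2059] d tool cm [-5.53 -7.28  0.91] in target axes [-5.48 -7.35  0.56] rotvec [-1.7   1.39 -0.54] F [ 0.15  0.48 -0.98] t 2.0167
[ 0.93 -0.3  -0.17  2.33 -0.86  0.62 -0.4 ]
[[-0.179  0.871 -0.458  0.417]
 [-0.984 -0.171  0.058 -0.267]
 [-0.028  0.461  0.887  0.357]
 [ 0.     0.     0.     1.   ]]
```

View pics/w1.png

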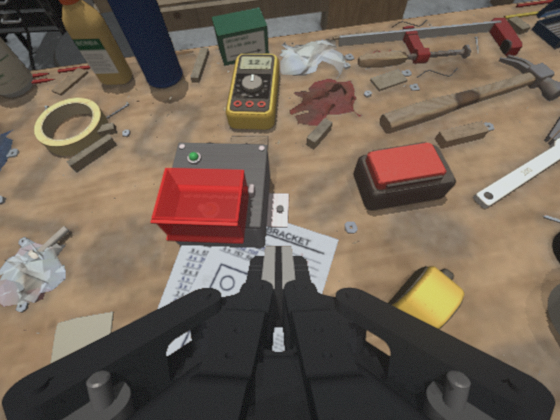

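The wrist view shows the red cover at about (200,200), the box-top back edge from (178,143) to (268,143), and the shut fingers at (280,255). I'll zoom in to refine.

```bash
python3 - <<'E'
import cv2
im=cv2.imread("pics/w1.png")[130:255,140:300]
cv2.imwrite("pics/c2.png",cv2.resize(im,None,fx=4.8,fy=4.8,interpolation=cv2.INTER_CUBIC))
E
```

```text
(no output)
```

View pics/c2.png

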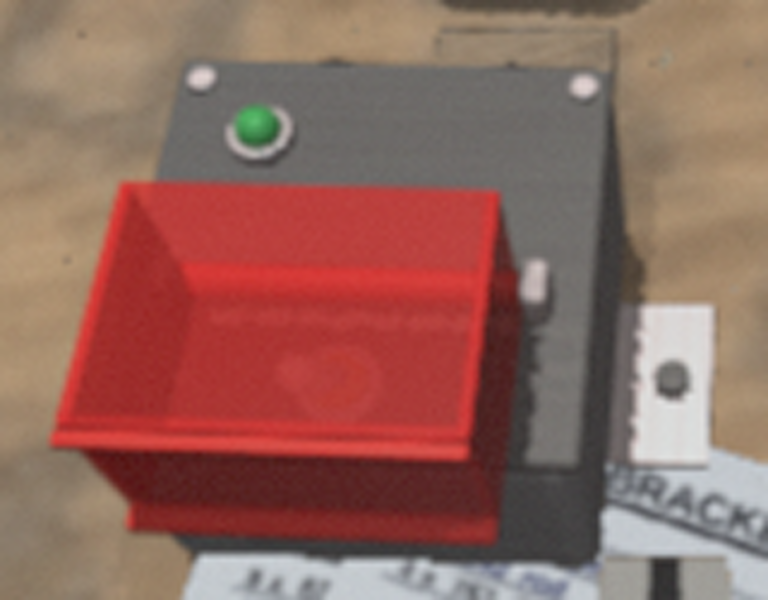

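```bash
python3 - <<'E'
from h import *
from workcell import eyes
c=eyes.calibration("wrist")
L=[[.056,.056,.07],[.056,-.056,.07],[-.056,-.056,.07],[-.014,.04,.115],[-.014,-.04,.115],[-.076,.04,.071],[-.076,-.04,.071]]
px=np.array([[185,62],[610,70],[580,466],[122,183],[498,192],[130,530],[497,543]])/4.8+[140,130]
r=fit([(c,L,px)],[.61,-.225,-.2]);print(r.x.round(4),r.fun.reshape(-1,2).round(1))
b=r.x
for phi in(45,50):
  plan(b,np.radians(phi),(-.085,-.01)); 
E
```

```text
[ 0.6142 -0.2216 -0.2252] [[-0.7 -1.3]
 [ 0.6 -1. ]
 [-0.   0.3]
 [-0.6 -0.7]
 [ 0.6 -0.5]
 [-0.2  1.1]
 [ 0.2  1.3]]
target [ 0.5101 -0.1977  0.0532] now [ 0.4637 -0.2714  0.2075] d tool cm [-8.39 -7.67 13.59] in target axes [-8.87 -8.22 12.95] rotvec [-3.03  1.48  1.01] F [ 0.23 -0.97 -0.37] t 2.0667
target [ 0.5095 -0.1976  0.0539] now [ 0.4637 -0.2714  0.2075] d tool cm [-8.39 -7.67 13.5 ] in target axes [-7.71 -8.22 13.58] rotvec [-2.98 -3.52  1.14] F [ 0.23 -0.97 -0.37] t 2.0667
```

Call:
{"op": "jog_arm", "data": {
  "rows": [
    [-1.2, -1.1, 1.94, 0, 0, 0, 0],
    [-1.2, -1.1, 1.94, 0, 0, 0, 0],
    [-1.2, -1.1, 1.94, 0, 0, 0, 0],
    [-1.2, -1.1, 1.94, 0, 0, 0, 0],
    [-1.2, -1.1, 1.94, 0, 0, 0, 0],
    [-1.2, -1.1, 1.94, 0, 0, 0, 0],
    [-1.2, -1.1, 1.94, 0, 0, 0, 0],
    [0, 0, 0, -1.5, 0.7, 0.5, 0],
    [0, 0, 0, -1.5, 0.7, 0.5, 0],
    [0, 0, 0, 0, 0, 0, 0]
  ]
}}

```text
clock: 2.9
tcp_pos: [0.5147, -0.2094, 0.085]
orientation: [0.041, 0.923, -0.099, 0.37]
contact_force: [0.2, 0.3, 1.0]
width: -0.0
grasp_force: 0.0
```

```bash
python3 -c "
from h import *
from workcell import robot,eyes
b=[.6142,-.2216,-.2252]
plan(b,np.pi/4,(-.085,-.01))
plan(b,np.pi/4,(-.048,-.016))
print(robot.get_obs()['qpos'].round(2))
im=eyes.get_image('wrist');cv2.imwrite('pics/w2.png',im[:,:,::-1])
"
```

```text
target [ 0.5101 -0.1978  0.0532] now [ 0.5147 -0.2094  0.085 ] d tool cm [-2.7  -1.05  1.81] in target axes [-2.75 -1.03  1.75] rotvec [-0.31  1.25  0.59] F [0.22 0.34 1.05] t 2.9
target [ 0.5462 -0.206   0.0472] now [ 0.5147 -0.2094  0.085 ] d tool cm [-0.44 -1.01  4.8 ] in target axes [-0.55 -1.03  4.79] rotvec [-0.31  1.25  0.59] F [0.22 0.34 1.05] t 2.9
[ 1.28 -0.09 -0.81  2.44 -1.55  0.22  0.12]
```

View pics/w2.png

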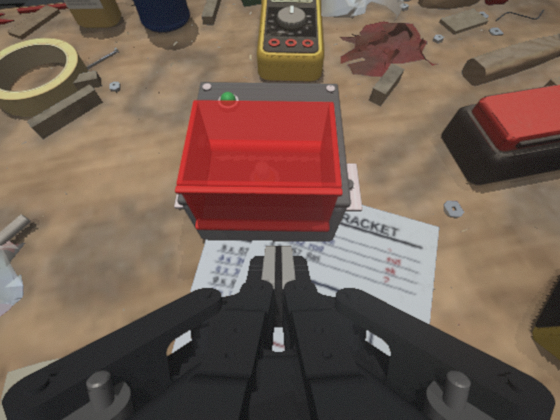

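The box is ahead and slightly left: its lip runs from (197,225) to (337,225), with the fingers at (280,265). The arm is near its joint limits at 45°, so I'll use a steeper tilt of about 57°.

Call:
{"op": "jog_arm", "data": {
  "rows": [
    [0, -0.2, 0, 0, -3.6, 0.2, 0],
    [0, -0.2, 0, 0, -3.6, 0.2, 0],
    [0, -0.2, 0, 0, -3.6, 0.2, 0],
    [0, -0.2, 0, 0, 0, 0, 0],
    [0, -0.2, 0, 0, 0, 0, 0],
    [0, 0, 0, 0, 0, 0, 0]
  ]
}}

```text
clock: 3.45
tcp_pos: [0.5162, -0.1982, 0.0832]
orientation: [0.029, 0.937, -0.101, 0.333]
contact_force: [-0.9, 0.2, -0.8]
width: -0.0002
grasp_force: 0.0
```

```bash
python3 -c "
from h import *
from workcell import robot,eyes
b=[.6142,-.2216,-.2252]
plan(b,np.radians(57),(-.085,-.022))
plan(b,np.radians(57),(-.048,-.026))
print(robot.get_obs()['qpos'].round(2))
"
```

```text
target [ 0.5087 -0.1974  0.043 ] now [ 0.5162 -0.1982  0.0832] d tool cm [-3.12  0.14  2.65] in target axes [-2.82  0.09  2.97] rotvec [-1.14 -6.09  0.28] F [-0.92  0.17 -0.78] t 3.45
target [ 0.5448 -0.2057  0.039 ] now [ 0.5162 -0.1982  0.0832] d tool cm [-0.5   0.2   5.29] in target axes [0.07 0.09 5.32] rotvec [-1.14 -6.09  0.28] F [-0.92  0.17 -0.78] t 3.45
[ 1.33 -0.09 -0.89  2.39 -1.02  0.25 -0.43]
```

Call:
{"op": "jog_arm", "data": {
  "rows": [
    [0, 0, 0, -0.4, -2, 0, 0],
    [0, 0, 0, -0.4, -2, 0, 0],
    [0, 0, 0, -0.3, -2, 0.2, 0],
    [-0.7, 0, 0.7, 0, 0, 0, 0],
    [-0.7, 0, 0.7, 0, 0, 0, 0],
    [-0.7, 0, 0.7, 0, 0, 0, 0],
    [-0.7, 0.1, 0.8, 0, 0, 0, 0],
    [0, 0, 0, 0, 0, 0, 0]
  ]
}}

```text
clock: 4.12
tcp_pos: [0.5062, -0.1967, 0.0408]
orientation: [0.03, 0.953, -0.108, 0.282]
contact_force: [-0.8, 0.4, 0.1]
width: -0.0
grasp_force: 0.0
```

```bash
python3 -c "
from h import *
from workcell import robot,eyes
b=[.6142,-.2216,-.2252]
plan(b,np.radians(57),(-.085,-.022))
plan(b,np.radians(57),(-.048,-.026))
print(robot.get_obs()['qpos'].round(2))
"
```

```text
target [ 0.5087 -0.1974  0.043 ] now [ 0.5062 -0.1967  0.0408] d tool cm [ 0.33  0.02 -0.04] in target axes [ 0.33  0.02 -0.04] rotvec [-0.2   0.03 -0.05] F [-0.82  0.4   0.07] t 4.1167
target [ 0.5448 -0.2057  0.039 ] now [ 0.5062 -0.1967  0.0408] d tool cm [3.22 0.02 2.31] in target axes [3.22 0.02 2.31] rotvec [-0.2   0.03 -0.05] F [-0.82  0.4   0.07] t 4.1167
[ 1.49  0.06 -1.1   2.36 -0.26  0.19 -1.15]
```

Call:
{"op": "jog_arm", "data": {
  "rows": [
    [0.5, 0, 0.4, 0, 0, 0, 0],
    [0.6, 0, 0.4, 0, 0, 0, 0],
    [0.6, 0, 0.4, 0, 0, 0, 0],
    [0.6, 0, 0.4, 0, 0, 0, 0],
    [0.6, 0, 0.4, 0, 0, 0, 0],
    [0.3, 0, 0.3, 0, 0, 0, 0],
    [0, 0, 0, 0, 0, 0, 0]
  ]
}}

```text
clock: 4.7
tcp_pos: [0.5463, -0.2061, 0.0411]
orientation: [0.031, 0.953, -0.107, 0.283]
contact_force: [-1.4, -0.1, -0.7]
width: 0.0
grasp_force: 0.6
```

```bash
python3 -c "
from h import *
from workcell import robot,eyes
b=[.6142,-.2216,-.2252]
plan(b,np.radians(57),(-.048,-.026))
plan(b,np.radians(57),(-.048,.018))
print(robot.get_obs()['qpos'].round(2))
im=np.hstack([cv2.resize(eyes.get_image('wrist')[60:300,140:400],None,fx=1.5,fy=1.5),cv2.resize(eyes.get_image('scene')[140:260,230:360],(390,360),interpolation=cv2.INTER_CUBIC)]);cv2.imwrite('pics/w3.png',im[:,:,::-1])
"
```

```text
target [ 0.5448 -0.2057  0.039 ] now [ 0.5463 -0.2061  0.0411] d tool cm [-0.25 -0.01  0.09] in target axes [-0.25 -0.01  0.09] rotvec [-0.08 -0.07  0.05] F [-1.41 -0.05 -0.7 ] t 4.7
target [ 0.5448 -0.2057  0.083 ] now [ 0.5463 -0.2061  0.0411] d tool cm [ 2.15 -0.01 -3.59] in target axes [ 2.15 -0.01 -3.6 ] rotvec [-0.08 -0.07  0.05] F [-1.41 -0.05 -0.7 ] t 4.7
[ 1.18  0.14 -0.83  2.28  0.11  0.19 -1.51]
```

View pics/w3.png

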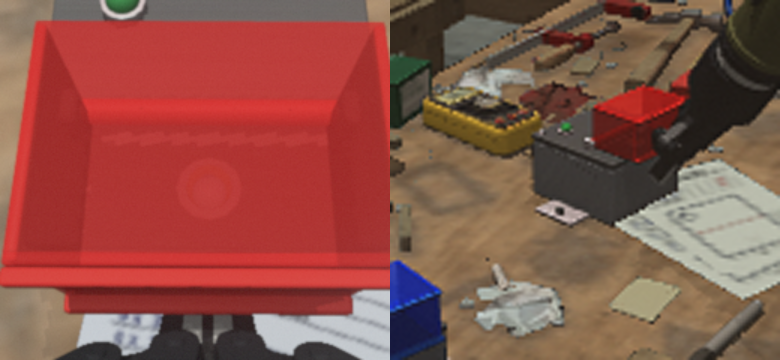

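The fingers are centred under the lip, at column 208 with the lip spanning 65–352 in the left crop. Now I'll lift.

Call:
{"op": "jog_arm", "data": {
  "rows": [
    [0.2, 0, -0.4, 0, 0, 0, 0],
    [0.2, 0, -0.4, 0, 0, 0, 0],
    [0.3, 0, -0.4, 0, 0, 0, 0],
    [0.2, 0, -0.4, 0, 0, 0, 0],
    [0.2, 0, -0.4, 0, 0, 0, 0],
    [0.3, 0, -0.4, 0, 0, 0, 0],
    [0.2, 0, -0.4, 0, 0, 0, 0],
    [0.2, 0, -0.4, 0, 0, 0, 0],
    [0.3, 0, -0.4, 0, 0, 0, 0],
    [0, 0, 0, 0, 0, 0, 0]
  ]
}}

```text
clock: 5.63
tcp_pos: [0.5454, -0.2066, 0.0847]
orientation: [0.033, 0.952, -0.107, 0.285]
contact_force: [0.1, 1.7, 0.3]
width: -0.0002
grasp_force: 0.3
```

```bash
python3 -c "
from h import *
from workcell import robot,eyes
b=[.6142,-.2216,-.2252]
plan(b,np.radians(57),(-.048,.018))
plan(b,np.radians(57),(-.020,.022))
print(robot.get_obs()['qpos'].round(2))
im=np.hstack([cv2.resize(eyes.get_image('wrist')[60:300,140:400],None,fx=1.5,fy=1.5),cv2.resize(eyes.get_image('scene')[140:260,230:360],(390,360),interpolation=cv2.INTER_CUBIC)]);cv2.imwrite('pics/w4.png',im[:,:,::-1])
"
```

```text
target [ 0.5448 -0.2057  0.083 ] now [ 0.5454 -0.2066  0.0847] d tool cm [-0.16 -0.07  0.1 ] in target axes [-0.16 -0.07  0.1 ] rotvec [ 0.03 -0.34  0.07] F [0.14 1.73 0.32] t 5.6333
target [ 0.5721 -0.2119  0.087 ] now [ 0.5454 -0.2066  0.0847] d tool cm [ 2.4  -0.07  1.31] in target axes [ 2.41 -0.07  1.29] rotvec [ 0.03 -0.34  0.07] F [0.14 1.73 0.32] t 5.6333
[ 1.39  0.04 -1.02  2.25 -0.18  0.3  -1.26]
```

View pics/w4.png

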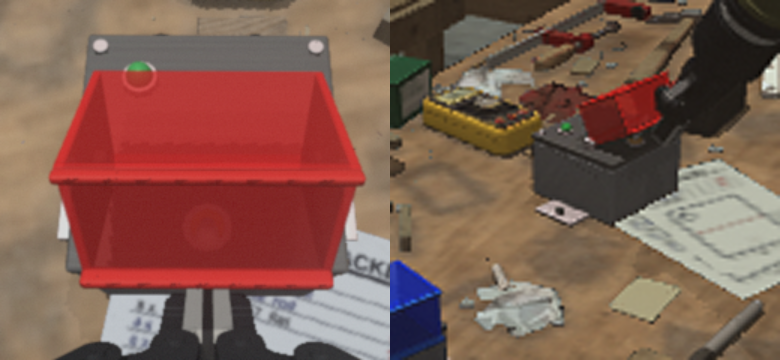

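The cover is lifted about 30° and resting on the fingers, with the toggle visible at (208,228). Now I'll advance to push it.

Call:
{"op": "jog_arm", "data": {
  "rows": [
    [0.3, 0, 0.15, 0, 0, 0, 0],
    [0.3, 0, 0.15, 0, 0, 0, 0],
    [0.3, 0, 0.2, 0, 0, 0, 0],
    [0.3, 0, 0.15, 0, 0, 0, 0],
    [0.3, 0, 0.15, 0, 0, 0, 0],
    [0.3, 0, 0.2, 0, 0, 0, 0],
    [0.3, 0, 0.15, 0, 0, 0, 0],
    [0.3, 0, 0.15, 0, 0, 0, 0],
    [0, 0, 0, 0, 0, 0, 0]
  ]
}}

```text
clock: 6.48
tcp_pos: [0.5721, -0.2121, 0.086]
orientation: [0.032, 0.952, -0.107, 0.285]
contact_force: [-0.4, 0.3, 0.1]
width: -0.0003
grasp_force: 0.1
```

```bash
python3 -c "
from h import *
from workcell import robot,eyes
b=[.6142,-.2216,-.2252]
plan(b,np.radians(57),(-.020,.022))
im=np.hstack([cv2.resize(eyes.get_image('wrist')[60:300,140:400],None,fx=1.5,fy=1.5),cv2.resize(eyes.get_image('scene')[140:260,230:360],(390,360),interpolation=cv2.INTER_CUBIC)]);cv2.imwrite('pics/w5.png',im[:,:,::-1])
"
```

```text
target [ 0.5721 -0.2119  0.087 ] now [ 0.5721 -0.2121  0.086 ] d tool cm [ 0.05 -0.02 -0.09] in target axes [ 0.05 -0.02 -0.09] rotvec [-0.07 -0.27  0.05] F [-0.44  0.31  0.09] t 6.4833
```

View pics/w5.png

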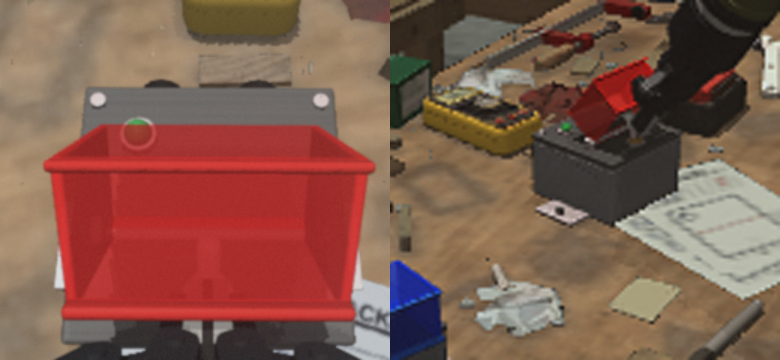

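```bash
python3 -c "
from h import *
from workcell import eyes
b=[.6142,-.2216,-.2252]
for n in('wrist','scene'):
  p=proj(eyes.calibration(n),toworld(b,[[-.038,0,.07],[-.0505,0,.0995],[-.038,0,.102],[-.0255,0,.0995],[-.076,.04,.071],[.056,.056,.07],[.056,-.056,.07]]))
  print(n,'pivot,off,mid,on,..',(((p-[140,60])*1.5) if n=='wrist' else (p-[230,140])*3+[390,0]).round(0).tolist())
"
```

```text
wrist pivot,off,mid,on,.. [[208.0, 294.0], [209.0, 321.0], [209.0, 280.0], [209.0, 244.0], [97.0, 401.0], [83.0, 83.0], [334.0, 83.0]]
scene pivot,off,mid,on,.. [[635.0, 141.0], [646.0, 118.0], [636.0, 112.0], [626.0, 111.0], [639.0, 164.0], [530.0, 132.0], [601.0, 102.0]]
```

Call:
{"op": "jog_arm", "data": {
  "rows": [
    [0.1, 0, 0.05, 0, 0, 0, 0],
    [0.1, 0, 0.05, 0, 0, 0, 0],
    [0, 0, 0, 0, 0, 0, 0]
  ]
}}

```text
clock: 6.83
tcp_pos: [0.5737, -0.2127, 0.0861]
orientation: [0.032, 0.952, -0.107, 0.284]
contact_force: [-1.0, -0.6, 0.0]
width: 0.0001
grasp_force: 0.1
```

The toggle end shows at (208,240), which matches the predicted "on" position of (209,244). Now I'll draw back and lower the cover.

Call:
{"op": "jog_arm", "data": {
  "rows": [
    [-0.4, 0, -0.25, 0, 0, 0, 0],
    [-0.4, 0, -0.25, 0, 0, 0, 0],
    [-0.4, 0, -0.25, 0, 0, 0, 0],
    [-0.4, 0, -0.25, 0, 0, 0, 0],
    [-0.4, 0, -0.25, 0, 0, 0, 0],
    [-0.4, 0, -0.25, 0, 0, 0, 0],
    [-0.4, 0, -0.25, 0, 0, 0, 0],
    [0, 0, 0, 0, 0, 0, 0]
  ]
}}

```text
clock: 7.5
tcp_pos: [0.5402, -0.2052, 0.0847]
orientation: [0.032, 0.952, -0.107, 0.283]
contact_force: [-1.9, 1.4, -0.2]
width: -0.0
grasp_force: 0.5
```

```bash
python3 -c "
from h import *
b=[.6142,-.2216,-.2252]
plan(b,np.radians(57),(-.050,.020))
plan(b,np.radians(57),(-.050,-.030))
"
```

```text
target [ 0.5428 -0.2052  0.085 ] now [ 0.5402 -0.2052  0.0847] d tool cm [ 0.23 -0.06  0.12] in target axes [ 0.23 -0.06  0.12] rotvec [ 0.   -0.14  0.04] F [-1.9   1.36 -0.24] t 7.5
target [ 0.5428 -0.2052  0.035 ] now [ 0.5402 -0.2052  0.0847] d tool cm [-2.51 -0.06  4.3 ] in target axes [-2.5  -0.06  4.31] rotvec [ 0.   -0.14  0.04] F [-1.9   1.36 -0.24] t 7.5
```

Call:
{"op": "jog_arm", "data": {
  "rows": [
    [-0.3, 0, 0.46, 0, 0, 0, 0],
    [-0.3, 0, 0.46, 0, 0, 0, 0],
    [-0.3, 0, 0.46, 0, 0, 0, 0],
    [-0.3, 0, 0.46, 0, 0, 0, 0],
    [-0.3, 0, 0.46, 0, 0, 0, 0],
    [-0.3, 0, 0.46, 0, 0, 0, 0],
    [-0.3, 0, 0.46, 0, 0, 0, 0],
    [-0.3, 0, 0.46, 0, 0, 0, 0],
    [-0.3, 0, 0.46, 0, 0, 0, 0],
    [0, 0, 0, 0, 0, 0, 0]
  ]
}}

```text
clock: 8.33
tcp_pos: [0.5412, -0.205, 0.0349]
orientation: [0.031, 0.952, -0.107, 0.284]
contact_force: [-0.8, 0.1, -0.7]
width: 0.0001
grasp_force: 0.0
```

Call:
{"op": "jog_arm", "data": {
  "rows": [
    [-0.5, 0, -0.35, 0, 0, 0, 0],
    [-0.6, 0, -0.4, 0, 0, 0, 0],
    [-0.6, 0, -0.4, 0, 0, 0, 0],
    [-0.6, 0, -0.4, 0, 0, 0, 0],
    [-0.6, 0, -0.4, 0, 0, 0, 0],
    [0, 0, 0, 0, 0, 0, 0],
    [0, 0, 0, 0, 0, 0, 0]
  ]
}}

```text
clock: 8.92
tcp_pos: [0.5075, -0.1985, 0.0367]
orientation: [0.032, 0.952, -0.108, 0.284]
contact_force: [-0.6, 0.2, -0.1]
width: 0.0001
grasp_force: 0.0
```

```bash
python3 -c "
from h import *
from workcell import eyes
b=[.6142,-.2216,-.2252]
plan(b,np.radians(57),(-.085,-.022))
p=proj(eyes.calibration('wrist'),toworld(b,[[-.0505,0,.0995],[-.0255,0,.0995],[-.076,.04,.071],[-.076,-.04,.071]]))
print(((p-[140,60])*1.5).round())
im=np.hstack([cv2.resize(eyes.get_image('wrist')[60:300,140:400],None,fx=1.5,fy=1.5),cv2.resize(eyes.get_image('scene')[140:260,230:360],(390,360),interpolation=cv2.INTER_CUBIC)]);cv2.imwrite('pics/w6.png',im[:,:,::-1])
"
```

```text
target [ 0.5087 -0.1974  0.043 ] now [ 0.5075 -0.1985  0.0367] d tool cm [ 0.43 -0.13 -0.47] in target axes [ 0.43 -0.13 -0.48] rotvec [ 0.04 -0.27 -0.02] F [-0.6   0.16 -0.14] t 8.9167
[[204.  40.]
 [204. -38.]
 [ 69. 178.]
 [340. 177.]]
```

View pics/w6.png

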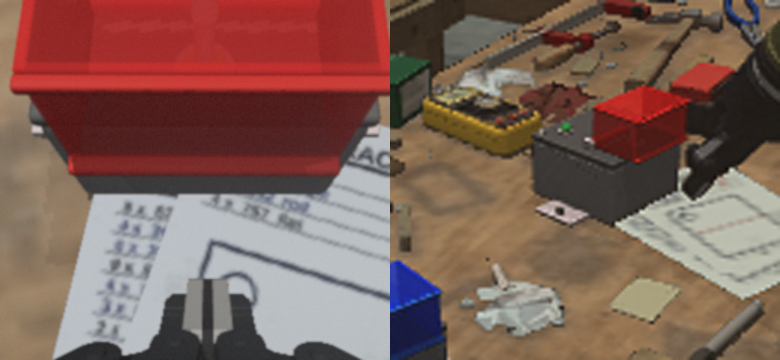

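The cover is shut, with its lip at row 175 as predicted. The toggle under it leans back (elongated upward at (205,0–50)), and the hand is clear of everything. Handing in.

```bash
python3 -c "
from workcell import robot
print(robot.finish_job())"
```

```text
the job is handed in; nothing more can be done
None
```

The dust extractor's toggle is pushed back to on and the red cover has dropped shut over it. The hand is clear, I steered clear of the blue switch and the loose items, and the job was handed in at about 9 s.

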